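# Pack the specimen vial and press the tub lid home

### The arm

A 6-joint arm with a two-finger parallel gripper is mounted at the origin on the work surface. World frame = base frame: x ahead of the robot, y to its left, z up, the work surface at z = 0. Lengths are in m, angles in degrees, forces in N, time in s.
With the tool pointing down it reaches from about 0.3 to 0.85 m from the base axis. Payload 4.2 kg.
Tool frame: the origin (TCP) lies on the centre line of the jaws, within the pads' length; the fingertips stand robot.tip_reach ahead of it and the grasp point (between the pads) lies 8 mm behind it (robot.tip_reach is the distance from the TCP to the fingertips, in m); z points along the fingers, y is the direction in which the jaws open and shut (so a half turn about z gives the same grasp; the last joint's range is limited). The gripper opens to 91 mm and grips with 3 to 60 N. Pads are 32 mm wide; open, the fingers measure 118 mm over their backs; the gripper's body (76 mm by 178 mm) begins 60 mm behind the grasp point.
Start: joints at [-77.235, 18.312, 89.639, -0, 72.044, -1.146], TCP at [0.138, -0.558, 0.225] pointing down, gripper open.
Joint ranges: [-177.97, 177.97], [-48.28, 115.42], [12.27, 149.76], [-77.06, 257.06], [2.81, 150.46], [-146.56, 146.56]. Speed limits (degrees/s): [147.25, 147.25, 180, 180, 180, 180].

### API

Orientations are given as [roll, pitch, yaw] about the fixed x, y, z axes, in that order (R = Rz(yaw) Ry(pitch) Rx(roll)).
In Python, from plant import robot, viewer, order, models gives the robot as it stands.
- The arm moves only by the tool apply_moves, never from a script. Its argument "steps" is text: rows parted by semicolons, each of 7 numbers parted by spaces: the shift along the tool's x, y, z in m, then the turn, a rotation vector about the tool's x, y, z in degrees, then the finger opening in m, from 0 to 0.0912. A call has 1 to 5 rows; each row is the pose to reach, as a shift and turn from the pose measured when the call began, along the tool's axes at that moment; what a row does not reach only later rows make up. A row lasts 1/8 s, in which the tool goes at most 62.5 mm and 10.7 degrees, less where a joint would pass 70% of its speed; a pose out of reach is approached as far as the arm can. A call with a gripper value outside its range is refused whole. The fingers move at their own pace and stop on an object; "force" is the grip in N (left out, the last holds). Time passes only in rows, so rows that repeat a pose let the fingers close. It gives the time, the measured TCP pose, the force and the opening at its end, in the units of the state.
- robot.get_obs(): the state, without advancing time (a new reading comes with each control period).
- viewer.capture(name): name is "side" or "top"; returns a dict with "pixels" (420x560x3 uint8, red, green, blue), "mtx" (3x3 intrinsics, pixels), "eye" and "rotation" of the camera in the world. Camera axes: x right, y up, looking along -z (the intrinsics and any distortion apply to the point x, -y, -z); pixel columns grow to the right and rows downward; lengths in m; the calibration is good to about 2 mm. A picture is of the moment at which its call begins. There is no depth.
- order.hand_in(): hands the job in, once; it reports no verdict.
Trained networks look in a picture, given as the dict that the camera call returned (one of the last four; its "shot" number tells which), for a name from the list of things; names that differ only in an ending like _2 or _b are one class to them, and where a whole thing is asked for, a point or a joint stands for the part that bears it (a point fixed in the world has none). Each returns a list of dicts, best first, with "score" (0 to 1); they miss things now and then, are a little off and sometimes report something else, mostly with a low value. They report only what shows in the picture. A call takes as long as a camera call.
- models.search_frame(picture, query): "xyz" ([x, y, z] in m, in the coordinates of the camera as it stood for that picture, good to about 4 mm: the middle of the surface that is visible of it).
- models.spot_point(picture, query): "xyz" ([x, y, z] in m, in the coordinates of the camera as it stood for that picture, good to about 4 mm: a listed point, or the origin of a listed thing).
The state is a dict: "clock": time; "joint_positions": joint angles; "dq": joint speeds; "tau": joint torques, N m; "eef_pos": TCP position; "tool_rot": TCP orientation; "contact_force": force on the tool from outside, world axes, zero at the start; "wrist_torque": the same for the moment, N m; "width": finger opening in m.
Only numpy, scipy, OpenCV 4.12 (cv2) and the standard library are available. Lean on these libraries where they do the work, as an engineer would, in place of code of your own. Each camera call takes 0.05 s, during which the arm holds its last target. There are 200 camera calls.

### The job

Clear the black rubber mat: stand the capped glass vial upright on the floor of the round open tub and lay the dissecting probe flat inside the steel tray. Once the vial is in, close the tub with the large grey lid, pressing it down until it snaps fully home and sits level. Let go of everything and leave the other things on the bench where they are.

Things in the scene. Friction and masses are not known exactly. Their poses are not given: they have to be found in the camera images.
- tub: Round open clear-plastic tub, fixed to the bench, 134 mm outside diameter, 84 mm high, straight 5 mm wall (mouth 124 mm), floor 4 mm thick. Origin: centre of its underside, z up. Four sprung steel balls look 6 mm out of its inner wall 7 mm below the rim, at 45, 135, 225 and 315 degrees about z from x; they give way outwards and snap over the bead of the lid.
- tub_rim (a point): Centre of the tub's mouth, level with the top of its rim, 84 mm above the bench. Seating: laid in the mouth, the lid stops on the balls, maybe a little tilted, with its origin about 73 to 76 mm above the tub's origin; up to about 12 N straight down on the knob snaps it home, its origin then 66 mm above the tub's origin with its disc lying on the rim. Any yaw fits.
- lid: The tub's lid, loose, about 80 g, right way up on the bench: grey disc 140 mm across, 4 mm thick, with a plug 18 mm deep beneath (117 mm across at the bevelled bead by its foot, 111 mm above that) and a round black knob 34 mm across, 26 mm high on top. Origin: centre of the plug's underside, z up; disc underside at z = 18 mm, disc top 22 mm, knob top 48 mm.
- lid_knob (a point): Centre of the top of the lid's knob.
- vial: Clear glass vial with a black screw cap, loose, 35 g nominal, standing upright on the mat: body 24 mm diameter, cap 26.4 mm diameter and 14 mm high, 52 mm high in all. Origin: centre of its underside, z up to the cap.
- probe: Dissecting probe, loose, 40 g nominal, lying on the mat: square aluminium handle 100 mm long, 12 mm wide and 12 mm high with a 40 mm long, 3.6 mm thick steel needle. Origin: centre of the handle's underside (the side it lies on at the start); x along the handle to the needle.
- probe_tip (a point): Point of the probe's needle, 90 mm from the probe's origin along its x, 6 mm up.
- probe_end (a point): Blunt end of the probe's handle, 50 mm from the origin along its -x, 6 mm up.
- tray: Open steel instrument tray, fixed, 182 mm along its x, 92 mm along its y, 24 mm high, walls and floor 4 mm thick (inside 174 x 84 mm). Origin: centre of its underside.
- mat: Black rubber mat, fixed, 160 mm (x) by 170 mm (y) by 3 mm thick. Origin: centre of its underside. The vial and the probe start on it.
- petri_dish: Bystander: closed petri dish, 90 mm across, 16 mm high. Origin: centre of its underside.
- small_jar: Bystander: small glass jar with white cap, 44 mm across, 45 mm high. Origin: centre of its underside.
- spare_lid: Bystander: smaller grey lid, 76 mm across and 24 mm high with a thin knob; it does not fit the tub. Origin: centre of its underside.
- amber_bottle: Bystander: amber bottle, 72 mm across, 150 mm high. Origin: centre of its underside.
- wash_bottle: Bystander: white bottle with blue cap, 68 mm across, 160 mm high. Origin: centre of its underside.
- slide_box: Bystander: cardboard slide box, 85 x 100 x 35 mm. Origin: centre of its underside.
- beaker: Bystander: glass beaker, 70 mm across, 90 mm high. Origin: centre of its underside.

How it is judged (in metres and radians):
On the way, in this order (a step that is already met when the one before it is completed fails the run):
1. the vial stands upright, let go, on the floor of the open tub (horizontal distance between vial and tub below 0.051 m and z of vial in the frame of tub between 0.001 and 0.008 m and angle between vial's own z axis and vertical below 0.12 rad and linear speed of vial below 0.03 m/s and contact force between vial and the fingers below 0.05 N), for 0.2 s.
2. the large lid is pressed home on the tub, level (z of lid in the frame of tub between 0.063 and 0.0685 m and angle between lid's own z axis and vertical below 0.03 rad and horizontal distance between lid and tub below 0.005 m), for 0.2 s.
At the end, for the whole second after the job is handed in: Vial upright (7 deg) on the tub floor; large lid home on the tub (within 2.5 mm of fully down, level within 1.7 deg, centred within 5 mm); probe flat in the tray, both ends inside the walls and under 16 mm above the tray underside; all at rest (all of step 2 and horizontal distance between vial and tub below 0.051 m and z of vial in the frame of tub between 0.001 and 0.008 m and angle between vial's own z axis and vertical below 0.12 rad and linear speed of each of vial, lid, probe below 0.03 m/s and x of probe_tip in the frame of tray between -0.088 and 0.088 m and y of probe_tip in the frame of tray between -0.043 and 0.043 m and z of each of probe_tip, probe_end in the frame of tray below 0.016 m and x of probe_end in the frame of tray between -0.088 and 0.088 m and y of probe_end in the frame of tray between -0.043 and 0.043 m); the robot touches nothing.
It fails at once if a bystander (petri dish, small jar, spare lid, bottles, slide box, beaker) is moved by more than 30 mm (distance of any of petri_dish, small_jar, spare_lid, amber_bottle, wash_bottle, slide_box, beaker from where it was at the start of the episode above 0.03 m).
It also fails if it takes over 70 s, if anything falls off the work surface, if the arm or the gripper's body presses on something with over 40 N, if the wrist force passes 120 N, or if a joint passes its speed limit or range.

## Working session

There is one attempt and no reset: what is moved stays moved. The work goes in short steps, Python scripts to look and compute and a tool call to move; the robot and the scene stay as the last step left them, time stands still between calls to the robot, and variables do not carry over. Pictures are saved under pics/ and viewed, about 8 in all and at most 12, crops included, and the job is handed in when it is done.

Besides the shell and the picture viewer there is one more tool, called after "Request:" by a JSON object that holds its "method" and its "body". apply_moves: Moves the arm, as the interface text tells. Its arguments: {"type":"object","properties":{"steps":{"type":"string"},"force":{"type":"number"}},"required":["steps"]}

```bash
mkdir -p pics; ls; cat > h.py <<'E'
import numpy as np, cv2
from scipy.spatial.transform import Rotation as R
from plant import robot, viewer, order, models
def cap(n,save=None):
    p=viewer.capture(n)
    if save: cv2.imwrite('pics/'+save+'.png',p['pixels'][:,:,::-1])
    return p
def w(p,x): return np.array(p['eye'])+np.array(p['rotation'])@np.array(x)
def find(p,q,f='spot_point',n=2):
    return [(np.round(w(p,d['xyz']),4).tolist(),round(d['score'],2)) for d in getattr(models,f)(p,q)[:n]]
def pix2plane(p,uv,z):
    K=np.array(p['mtx']);r=np.linalg.inv(K)@[uv[0],uv[1],1];r=np.array(p['rotation'])@[r[0],-r[1],-r[2]]
    e=np.array(p['eye']);return e+r*(z-e[2])/r[2]
def proj(p,x):
    c=np.array(p['rotation']).T@(np.array(x)-p['eye']);q=np.array(p['mtx'])@[c[0],-c[1],-c[2]];return q[:2]/q[2]
E
python3 - <<'E'
from h import *
o=robot.get_obs();print(o,robot.tip_reach)
for c in ('top','side'):
    p=cap(c,c+'0');print(c,p['eye'],[k for k in p])
    for q in ['tub','tub_rim','lid','lid_knob','vial','probe','probe_tip','probe_end','tray','mat','petri_dish','small_jar','spare_lid','amber_bottle','wash_bottle','slide_box','beaker']:
        print(q,find(p,q))
E
```

```text
pics
{'clock': 0.0, 'joint_positions': array([-7.72341057e+01,  1.83502415e+01,  8.97072642e+01, -2.52594176e-03,
        7.20442609e+01, -1.14487077e+00]), 'dq': array([ 0.00100284,  0.01813628, -0.15383102, -0.01912967, -0.06408998,
       -0.03186249]), 'tau': array([-3.54222087e-03, -4.12455511e+01, -2.31973618e+01,  7.22528505e-02,
        4.58552234e-02, -1.57769723e-04]), 'eef_pos': array([ 0.13812348, -0.55765011,  0.22412849]), 'tool_rot': array([-1.79898206e+02,  3.67709127e-04,  1.39115462e+01]), 'contact_force': array([-0.76700469, -0.5337932 ,  0.25173134]), 'wrist_torque': array([ 0.01160592, -0.00587852, -0.01522923]), 'width': 0.09134642635190834} 0.011
top [ 0.39178346 -0.00156103  1.18748725] ['pixels', 'mtx', 'eye', 'rotation', 'shot']
tub [([110.7927, 110.3994, 111.5884], 0.73)]
tub_rim [([103.2526, 102.8592, 104.0483], 0.92)]
lid [([104.692, 104.2987, 105.4877], 0.92)]
lid_knob [([100.3297, 99.9364, 101.1254], 0.57)]
vial [([108.0694, 107.6761, 108.8651], 0.62), ([106.521, 106.1276, 107.3167], 0.19)]
probe [([108.6642, 108.2709, 109.4599], 0.78), ([108.075, 107.6
[... 1257 characters left out ...]
.66), ([137.1507, 137.4297, 137.5498], 0.43)]
probe_end [([142.8876, 143.1666, 143.2867], 0.8), ([200.2921, 200.5711, 200.6911], 0.71)]
tray [([175.1371, 175.4161, 175.5362], 0.59)]
mat [([142.2796, 142.5586, 142.6786], 0.88), ([145.8367, 146.1157, 146.2357], 0.26)]
petri_dish [([162.9558, 163.2349, 163.3549], 0.66), ([142.118, 142.397, 142.517], 0.44)]
small_jar [([140.7233, 141.0023, 141.1224], 0.67)]
spare_lid [([181.5378, 181.8168, 181.9368], 0.74)]
amber_bottle [([114.7202, 114.9992, 115.1193], 0.87), ([112.7587, 113.0377, 113.1578], 0.71)]
wash_bottle [([200.6601, 200.9391, 201.0592], 0.9)]
slide_box [([162.928, 163.207, 163.3271], 0.95)]
beaker [([137.4738, 137.7528, 137.8729], 0.72)]
```

View pics/top0.png

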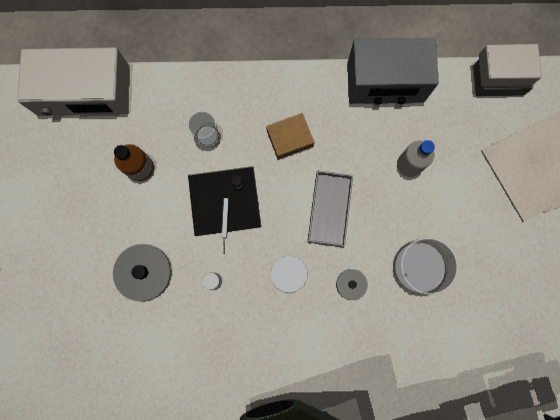

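View pics/side0.png

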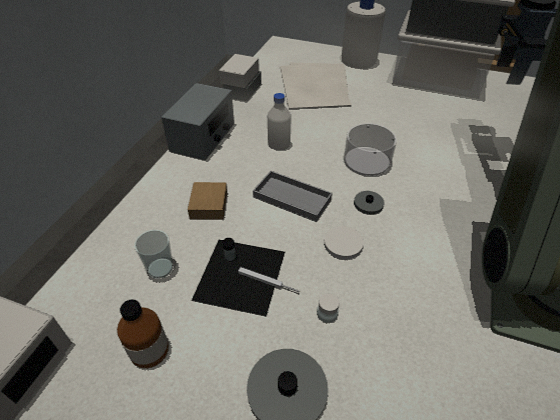

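The rotation isn't a matrix: it is probably roll/pitch/yaw in degrees. I'll fix that. The top picture shows the lid at (141,272), vial (237,182), probe (225,215), tray (330,208), tub (422,268). The side view agrees.

```bash
cat >> h.py <<'E'
_cap=cap
def cap(n,save=None):
    p=dict(_cap(n,save)); p['rot0']=p['rotation']; r=np.array(p['rotation'],float)
    if r.shape==(3,): p['rotation']=R.from_euler('xyz',r,degrees=True).as_matrix()
    return p
def find(p,q,f='spot_point',n=2):
    d0=dict(p); d0['rotation']=d0.pop('rot0')
    return [(np.round(w(p,d['xyz']),4).tolist(),round(d['score'],2)) for d in getattr(models,f)(d0,q)[:n]]
E
python3 - <<'E'
from h import *
for c in ('top','side'):
    p=cap(c);print(c,p['eye'],p['rot0'],p['mtx'])
    for q in ['tub','tub_rim','lid','lid_knob','vial','probe','probe_tip','probe_end','tray','mat','petri_dish','small_jar','spare_lid','amber_bottle','wash_bottle','slide_box','beaker']:
        r=find(p,q); print(q,[(a,s,proj(p,a).round().tolist()) for a,s in r])
    if c=='top':
        for n,uv,z in [('knob',(140,272),.048),('cap',(237,182),.055),('pend',(226,199),.015),('ptip',(224,254),.009),('needlebase',(224.5,237),.009)]: print(n,pix2plane(p,uv,z).round(4))
E
```

```text
top [ 0.39178346 -0.00156103  1.18748725] [ 8.95306696e+00  7.95866208e-02 -9.09161309e+01] [[473.35454448   0.         282.41684771]
 [  0.         473.35454448 213.76274668]
 [  0.           0.           1.        ]]
tub [([0.4393, -0.3444, -0.0003], 0.7, [420.0, 267.0]), ([0.4837, 0.1437, 0.0048], 0.41, [224.0, 252.0])]
tub_rim [([0.4409, -0.3412, 0.0843], 0.66, [429.0, 265.0])]
lid [([0.4346, 0.3451, 0.0004], 0.77, [144.0, 273.0])]
lid_knob [([0.4372, 0.3484, 0.0448], 0.63, [137.0, 272.0])]
vial [([0.6572, 0.1075, 0.002], 0.7, [239.0, 184.0])]
probe [([0.4288, -0.0164, -0.0013], 0.7, [289.0, 273.0]), ([0.5742, 0.1403, -0.0024], 0.55, [226.0, 217.0])]
probe_tip [([0.4833, 0.1439, 0.0076], 0.59, [224.0, 252.0])]
probe_end [([0.4416, -0.3377, 0.0859], 0.17, [428.0, 264.0])]
tray [([0.5908, -0.1223, 0.0026], 0.63, [329.0, 208.0])]
mat [([0.6129, 0.1459, -0.0013], 0.86, [224.0, 202.0])]
petri_dish [([0.427, -0.0187, -0.0041], 0.55, [290.0, 274.0]), ([0.7022, -0.3298, 0.0006], 0.41, [408.0, 164.0])]
small_jar [([0.4108, 0.1698, -0.0036], 0.51, [214.0, 282.0])]
spare_lid [([0.3969, -0.1
[... 1253 characters left out ...]
43.0]), ([0.6237, 0.1376, 0.0053], 0.57, [238.0, 269.0])]
tray [([0.5933, -0.1229, -0.0018], 0.84, [290.0, 197.0])]
mat [([0.614, 0.1492, -0.0006], 0.81, [240.0, 276.0])]
petri_dish [([0.43, -0.0111, -0.0039], 0.79, [341.0, 246.0])]
small_jar [([0.4129, 0.1759, -0.003], 0.8, [326.0, 315.0]), ([0.786, 0.1878, -0.0004], 0.6, [162.0, 267.0])]
spare_lid [([0.3971, -0.1654, -0.0003], 0.72, [369.0, 204.0]), ([0.4353, -0.3379, 0.0838], 0.29, [372.0, 137.0])]
amber_bottle [([0.7057, 0.3643, 0.0058], 0.96, [149.0, 348.0])]
wash_bottle [([0.701, -0.3303, -0.0001], 0.58, [279.0, 143.0])]
slide_box [([0.7766, -0.0251, 0.0], 0.71, [210.0, 204.0])]
beaker [([0.7853, 0.186, -0.0006], 0.93, [163.0, 267.0])]
```

```bash
cat > go.py <<'E'
import sys
from h import *
# usage: go.py x y z yaw -> shift/turn in the tool's axes from the present pose
o=robot.get_obs();x,y,z,yaw=map(float,sys.argv[1:5])
T=R.from_euler('xyz',o['tool_rot'],degrees=True)
G=R.from_euler('xyz',[180,0,yaw],degrees=True)
print((T.inv().apply(np.array([x,y,z])-o['eef_pos'])).round(4),(T.inv()*G).as_rotvec(degrees=True).round(2),'t',round(o['clock'],2),'w',o['width'].round(4),o['contact_force'].round(1))
E
echo
```

Request:
{"method": "apply_moves", "body": {"steps": "0.587 -0.576 0.09 0 0 16.3 0.04;0.587 -0.576 0.09 0 0 16.3 0.04;0.587 -0.576 0.09 0 0 16.3 0.04;0.587 -0.576 0.09 0 0 16.3 0.04;0.587 -0.576 0.09 0 0 16.3 0.04", "force": 20}}

```text
clock: 4.22
eef_pos: [0.302, -0.2921, 0.1911]
tool_rot: [180.0, -0.1, -2.4]
contact_force: [0.7, -0.8, -0.1]
width: 0.0441
```

```bash
python3 go.py .569 .142 .12 -2.4
```

```text
Traceback (most recent call last):
  File "go.py", line 7, in <module>
    print((T.inv().apply(np.array([x,y,z])-o['eef_pos'])).round(4),(T.inv()*G).as_rotvec(degrees=True).round(2),'t',round(o['clock'],2),'w',o['width'].round(4),o['contact_force'].round(1))
                                                                                                                                            ^^^^^^^^^^^^^^^^
AttributeError: 'float' object has no attribute 'round'
```

```bash
sed -i "s/o\['width'\].round(4)/round(o['width'],4)/" go.py; python3 go.py .569 .142 .12 -2.4
```

```text
[ 0.2483 -0.4451  0.071 ] [ 0.05 -0.06 -0.03] t 4.22 w 0.0441 [ 0.7 -0.8 -0.1]
```

Request:
{"method": "apply_moves", "body": {"steps": "0.248 -0.445 0.071 0 0 0 0.04;0.248 -0.445 0.071 0 0 0 0.04;0.248 -0.445 0.071 0 0 0 0.04;0.248 -0.445 0.071 0 0 0 0.04;0.248 -0.445 0.071 0 0 0 0.04"}}

```text
clock: 4.85
eef_pos: [0.4642, -0.028, 0.1481]
tool_rot: [179.9, -0.1, -2.4]
contact_force: [-0.2, -1.2, 0.1]
width: 0.04
```

```bash
python3 go.py .569 .142 .10 -2.4
```

```text
[ 0.0974 -0.1743  0.0481] [ 0.06 -0.14 -0.01] t 4.85 w 0.04 [-0.2 -1.2  0.1]
```

Request:
{"method": "apply_moves", "body": {"steps": "0.097 -0.174 0.04 0 0 0 0.04;0.097 -0.174 0.04 0 0 0 0.04;0.097 -0.174 0.04 0 0 0 0.04;0.097 -0.174 0.06 0 0 0 0.04;0.097 -0.174 0.08 0 0 0 0.04"}}

```text
clock: 5.48
eef_pos: [0.5695, 0.1435, 0.0671]
tool_rot: [179.9, -0.2, -2.3]
contact_force: [0.4, -0.0, 0.5]
width: 0.0398
```

```bash
python3 go.py .569 .142 .016 -2.4; python3 -c "
from h import *
p=cap('side','s1');print(find(p,'probe'),find(p,'probe_end'))
cv2.imwrite('pics/s1c.png',cv2.resize(p['pixels'][180:360,140:380,::-1],None,fx=3,fy=3))"
```

```text
[-0.0006  0.0014  0.0511] [ 0.05 -0.16  0.13] t 5.47 w 0.0398 [ 0.4 -0.   0.5]
[([0.5701, 0.1464, 0.0051], 0.77)] [([0.6211, 0.1416, 0.0053], 0.51)]
```

View pics/s1c.png

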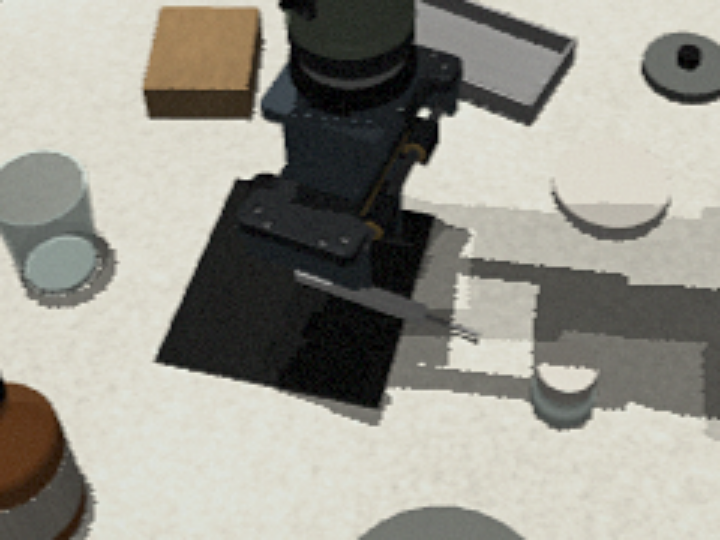

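The gripper sits over the probe, whose handle runs from crop pixel (297,275) to (425,312) with the needle tip at (478,340). I'll descend and grip.

Request:
{"method": "apply_moves", "body": {"steps": "-0.001 0.001 0.03 0 0 0 0.04;-0.001 0.001 0.051 0 0 0 0.04;-0.001 0.001 0.051 0 0 0 0.04;-0.001 0.001 0.051 0 0 0 0;-0.001 0.001 0.051 0 0 0 0", "force": 20}}

```text
clock: 6.25
eef_pos: [0.5676, 0.1407, 0.0175]
tool_rot: [179.9, -0.1, -2.4]
contact_force: [-0.6, 0.7, 0.1]
width: 0.0233
```

Request:
{"method": "apply_moves", "body": {"steps": "0 0 0 0 0 0 0;0 0 0 0 0 0 0"}}

```text
clock: 6.5
eef_pos: [0.568, 0.1408, 0.0183]
tool_rot: [179.9, -0.2, -2.4]
contact_force: [-0.0, -0.5, 3.6]
width: 0.0119
```

Request:
{"method": "apply_moves", "body": {"steps": "0 0 -0.06 0 0 0 0;0.052 0.263 -0.07 0 0 4 0;0.052 0.263 -0.07 0 0 4 0;0.052 0.263 -0.07 0 0 4 0;0.052 0.263 -0.07 0 0 4 0"}}

```text
clock: 7.12
eef_pos: [0.606, -0.1079, 0.0882]
tool_rot: [180.0, -0.2, -6.4]
contact_force: [1.3, -0.1, -0.5]
width: 0.0118
```

```bash
python3 go.py .609 -.1247 .08 -6.4; python3 -c "
from h import *
p=cap('top','t2');cv2.imwrite('pics/t2c.png',cv2.resize(p['pixels'][120:300,180:420,::-1],None,fx=3,fy=3))
for q in ['tray','probe_tip','probe_end']:print(find(p,q,n=1))"
```

```text
[0.0048 0.0164 0.0082] [ 0.04 -0.2   0.01] t 7.12 w 0.0118 [ 1.3 -0.1 -0.5]
[]
[]
[]
```

View pics/t2c.png

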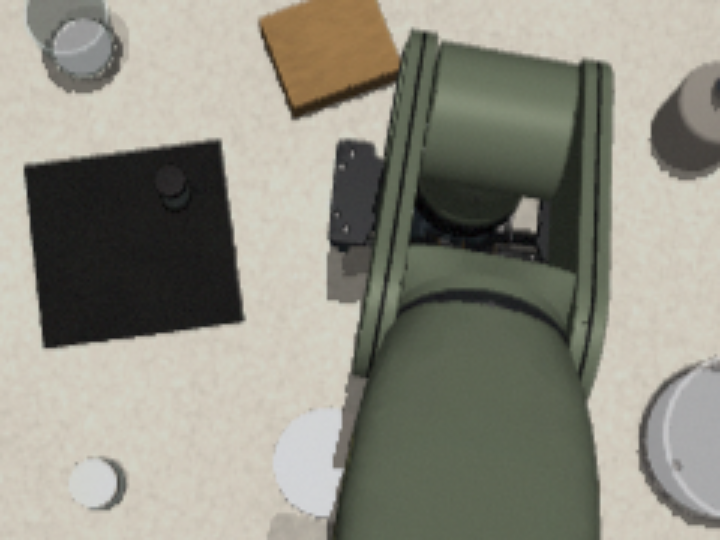

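The top view shows the mat holding only the vial (cap at crop (172,180)). The arm hides the tray, so I'll lower and release by the numbers.

Request:
{"method": "apply_moves", "body": {"steps": "0.005 0.016 0.02 0 0 0 0;0.005 0.016 0.05 0 0 0 0;0.005 0.016 0.068 0 0 0 0;0.005 0.016 0.069 0 0 0 0;0.005 0.016 0.069 0 0 0 0.03"}}

```text
clock: 7.95
eef_pos: [0.6089, -0.1231, 0.0182]
tool_rot: [180.0, -0.1, -6.5]
contact_force: [-0.2, -0.6, -0.3]
width: 0.0193
```

Request:
{"method": "apply_moves", "body": {"steps": "0 0 0 0 0 0 0.03;0 0 0 0 0 0 0.03;0 0 -0.03 0 0 0 0.03;0 0 -0.09 0 0 0 0.05;0 0 -0.1 0 0 0 0.05"}}

```text
clock: 8.57
eef_pos: [0.6114, -0.1237, 0.123]
tool_rot: [179.9, -0.6, -6.5]
contact_force: [0.4, 0.6, -0.5]
width: 0.0475
```

```bash
python3 go.py .655 .109 .1 -6.4
```

```text
[ 0.0167 -0.2361  0.0229] [ 0.07 -0.64 -0.1 ] t 8.57 w 0.0475 [ 0.4  0.6 -0.5]
```

Request:
{"method": "apply_moves", "body": {"steps": "0.017 -0.236 0.02 0 -0.6 0 0.05;0.017 -0.236 0.02 0 -0.6 0 0.05;0.017 -0.236 0.02 0 -0.6 0 0.05;0.017 -0.236 0.02 0 -0.6 0 0.05;0.017 -0.236 0.02 0 -0.6 0 0.05"}}

```text
clock: 9.2
eef_pos: [0.6549, 0.1123, 0.1016]
tool_rot: [179.9, 0.0, -6.2]
contact_force: [-1.3, -0.7, 0.0]
width: 0.0499
```

```bash
python3 -c "
from h import *
p=cap('side');cv2.imwrite('pics/s3c.png',cv2.resize(p['pixels'][120:340,130:400,::-1],None,fx=2.6,fy=2.6))
for q in ['vial','tray','probe','probe_tip','probe_end']:print(q,find(p,q,n=1))"; python3 go.py .656 .109 .04 -6.4
```

```text
vial [([0.6562, 0.114, 0.0038], 0.66)]
tray [([0.5946, -0.1197, -0.0007], 0.71)]
probe [([0.6091, -0.1196, 0.0034], 0.56)]
probe_tip [([0.5187, -0.1116, 0.0092], 0.57)]
probe_end [([0.6614, -0.1323, 0.008], 0.6)]
[ 0.0007 -0.0019  0.063 ] [ 0.09 -0.03 -0.2 ] t 9.5 w 0.0499 [ 0.3 -0.3  0.4]
```

View pics/s3c.png

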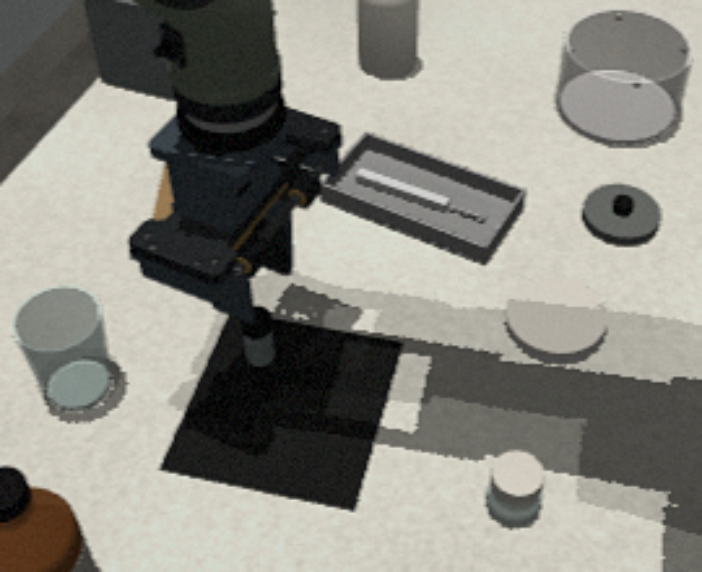

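The probe lies in the tray with its handle at crop (360,175)–(447,203), inside the walls. The vial stands at (258,335) under the gripper. Next I'll grip the vial.

Request:
{"method": "apply_moves", "body": {"steps": "0.001 -0.001 0.05 0 0 0 0.05;0.001 -0.001 0.064 0 0 0 0.05;0.001 -0.001 0.064 0 0 0 0.05;0.001 -0.001 0.064 0 0 0 0;0.001 -0.001 0.064 0 0 0 0", "force": 20}}

```text
clock: 10.12
eef_pos: [0.6572, 0.1081, 0.0406]
tool_rot: [180.0, -0.2, -6.6]
contact_force: [0.7, 0.8, -0.7]
width: 0.033
```

Request:
{"method": "apply_moves", "body": {"steps": "0 0 0 0 0 0 0;0 0 0 0 0 0 0;0 0 -0.03 0 0 0 0;0 0 -0.09 0 0 0 0;0 0 -0.13 0 0 0 0"}}

```text
clock: 10.75
eef_pos: [0.6575, 0.1085, 0.1735]
tool_rot: [180.0, -0.4, -6.6]
contact_force: [0.5, 0.2, -0.8]
width: 0.0256
```

```bash
python3 go.py .438 -.342 .16 -6.4
```

```text
[-0.1664  0.4727  0.0125] [ 0.   -0.36 -0.2 ] t 10.75 w 0.0256 [ 0.5  0.2 -0.8]
```

Request:
{"method": "apply_moves", "body": {"steps": "-0.166 0.473 0 0 0 0 0;-0.166 0.473 0 0 0 0 0;-0.166 0.473 0 0 0 0 0;-0.166 0.473 0 0 0 0 0;-0.166 0.473 0 0 0 0 0"}}

```text
clock: 11.38
eef_pos: [0.5194, -0.1745, 0.1721]
tool_rot: [180.0, -0.4, -6.6]
contact_force: [1.2, -0.2, 0.1]
width: 0.0256
```

```bash
python3 go.py .438 -.342 .15 -6.4
```

```text
[-0.0618  0.1757  0.0217] [ 0.02 -0.41 -0.18] t 11.38 w 0.0256 [ 1.2 -0.2  0.1]
```

Request:
{"method": "apply_moves", "body": {"steps": "-0.062 0.176 0.02 0 -0.4 0 0;-0.062 0.176 0.02 0 -0.4 0 0;-0.062 0.176 0.02 0 -0.4 0 0;-0.062 0.176 0.02 0 -0.4 0 0;-0.062 0.176 0.02 0 -0.4 0 0"}}

```text
clock: 12.0
eef_pos: [0.4378, -0.342, 0.1518]
tool_rot: [-180.0, -0.0, -6.6]
contact_force: [0.1, 0.1, 0.1]
width: 0.0261
```

```bash
python3 go.py .438 -.342 .043 -6.4;  python3 -c "
from h import *
p=cap('side');cv2.imwrite('pics/s4c.png',cv2.resize(p['pixels'][60:240,280:480,::-1],None,fx=3,fy=3))
for q in ['vial','tub','tub_rim']:print(q,find(p,q,n=1))"
```

```text
[ 0.0002 -0.      0.1088] [-0.02 -0.01 -0.23] t 12.0 w 0.0261 [0.1 0.1 0.1]
vial [([0.5916, -0.1189, -0.0032], 0.64)]
tub [([0.4388, -0.3399, -0.0007], 0.58)]
tub_rim [([0.4357, -0.3365, 0.0832], 0.85)]
```

View pics/s4c.png

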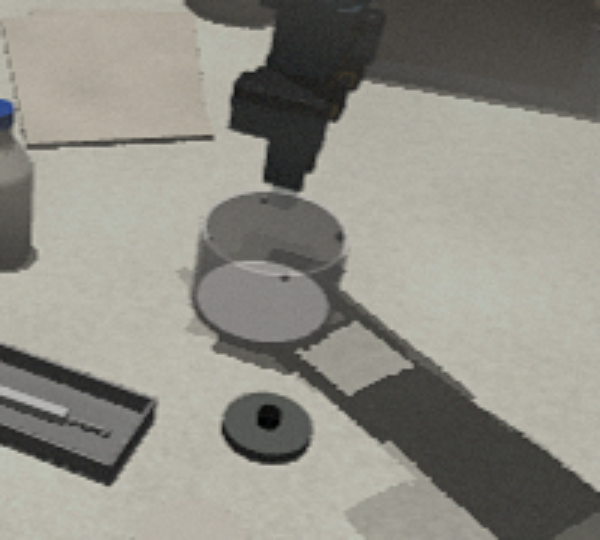

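```bash
python3 -c "
from h import *
p=cap('side')
for z in [.141,.116,.152]:print(z,((proj(p,[.438,-.342,z])-[280,60])*3).round())
t=cap('top');print(find(t,'vial'),find(p,'vial',n=4))
a=cv2.resize(p['pixels'][85:155,350:410,::-1],None,fx=8,fy=8,interpolation=cv2.INTER_CUBIC);b=cv2.resize(t['pixels'][150:220,180:270,::-1],None,fx=3,fy=3)
c=np.zeros((560,780,3),'uint8');c[:560,:480]=a;c[:210,480:750]=b;cv2.imwrite('pics/s5.png',np.clip(c*1.4,0,255))"
```

```text
0.141 [285. 173.]
0.116 [281. 197.]
0.152 [287. 162.]
[([0.4402, -0.3415, 0.0017], 0.59)] [([0.4376, -0.3336, 0.1137], 0.62)][ WARN:0@4.688] global loadsave.cpp:1063 imwrite_ Unsupported depth image for selected encoder is fallbacked to CV_8U.
```

View pics/s5.png

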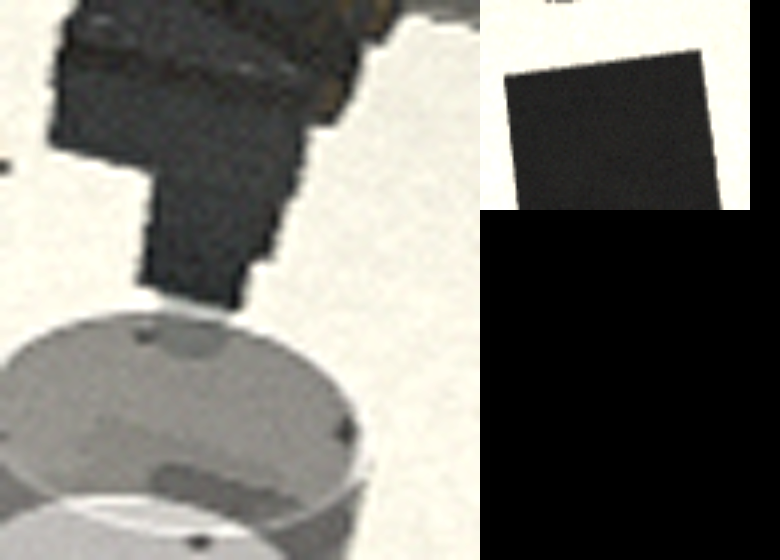

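The vial is held: its clear base shows at crop (195,345), and the mat is empty. I'll lower it to the tub floor.

Request:
{"method": "apply_moves", "body": {"steps": "0 0 0.05 0 0 0 0;0 0 0.09 0 0 0 0;0 0 0.108 0 0 0 0;0 0 0.109 0 0 0 0;0 0 0.109 0 0 0 0"}}

```text
clock: 13.02
eef_pos: [0.4387, -0.3417, 0.0432]
tool_rot: [179.9, -0.1, -6.5]
contact_force: [-0.9, 0.6, 0.3]
width: 0.0254
```

Request:
{"method": "apply_moves", "body": {"steps": "0 0 0.001 0 0 0 0;0 0 0.001 0 0 0 0.045;0 0 0.001 0 0 0 0.045;0 0 0.001 0 0 0 0.045;0 0 0.001 0 0 0 0.045"}}

```text
clock: 13.65
eef_pos: [0.4387, -0.3417, 0.0422]
tool_rot: [179.9, -0.1, -6.5]
contact_force: [-0.0, 0.5, -0.2]
width: 0.045
```

Request:
{"method": "apply_moves", "body": {"steps": "0 0 -0.02 0 0 0 0.045;0 0 -0.06 0 0 0 0.045;0 0 -0.12 0 0 0 0.045;0 0 -0.18 0 0 0 0.055;0 0 -0.18 0 0 0 0.055"}}

```text
clock: 14.28
eef_pos: [0.4408, -0.3433, 0.2277]
tool_rot: [179.6, -0.6, -6.5]
contact_force: [-0.1, -0.6, -0.1]
width: 0.0551
```

```bash
python3 go.py .437 .346 .16 -6.4;  python3 -c "
from h import *
p=cap('side')
for q in ['vial']:print(q,find(p,q,n=2))"
```

```text
[-0.0822 -0.685   0.0619] [ 0.42 -0.63 -0.07] t 14.28 w 0.0551 [-0.1 -0.6 -0.1]
vial [([0.4363, -0.3385, 0.0005], 0.55), ([0.4397, 0.3474, -0.0026], 0.53)]
```

Request:
{"method": "apply_moves", "body": {"steps": "-0.082 -0.685 0.02 0.4 -0.6 0 0.055;-0.082 -0.685 0.02 0.4 -0.6 0 0.055;-0.082 -0.685 0.02 0.4 -0.6 0 0.055;-0.082 -0.685 0.02 0.4 -0.6 0 0.055;-0.082 -0.685 0.02 0.4 -0.6 0 0.055"}}

```text
clock: 15.0
eef_pos: [0.435, -0.0272, 0.2108]
tool_rot: [-179.7, 0.7, -6.5]
contact_force: [0.7, -0.5, -0.6]
width: 0.0549
```

```bash
python3 go.py .437 .346 .16 -6.4;  python3 -c "
from h import *
p=cap('top','t6');cv2.imwrite('pics/t6c.png',cv2.resize(p['pixels'][210:330,340:480,::-1],None,fx=5,fy=5,interpolation=cv2.INTER_CUBIC))
for q in ['vial','tub','tub_rim','lid','lid_knob']:print(q,find(p,q,n=2))
print([((proj(p,[.4385,-.342,z])-[340,210])*5).round() for z in (.084,.004,.056)],proj(p,[.437,.346,.022]))"
```

```text
[-0.0396 -0.3708  0.0534] [-0.32  0.74 -0.11] t 15.0 w 0.0549 [ 0.7 -0.5 -0.6]
vial [([0.4415, -0.3422, 0.0063], 0.59)]
tub [([0.4399, -0.3413, 0.0022], 0.67)]
tub_rim [([0.4382, -0.3396, 0.0849], 0.76)]
lid [([0.4377, 0.3446, -0.0004], 0.67)]
lid_knob [([0.4372, 0.3506, 0.0451], 0.74), ([0.4402, -0.3376, 0.0859], 0.33)]
[array([448., 278.]), array([399., 285.]), array([430., 281.])] [140.72124189 271.92728259]
```

View pics/t6c.png

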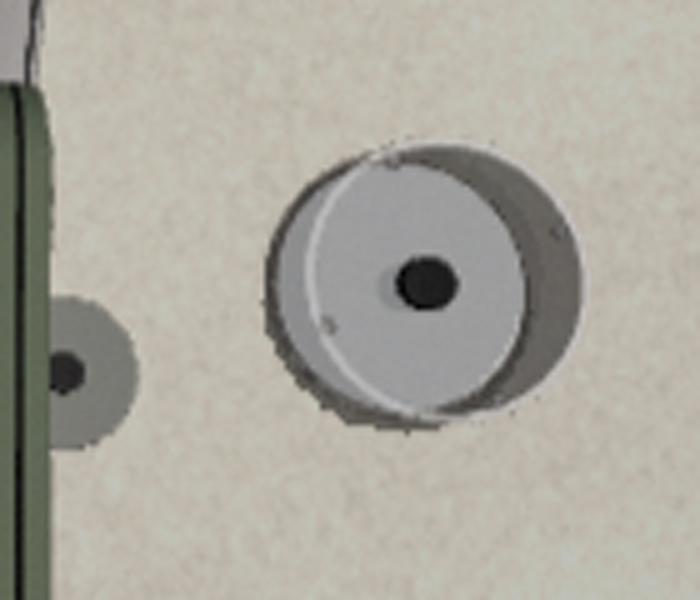

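The vial stands in the tub near its centre: cap at crop (427,283), rim centre about (446,281), so the tub centre is about (0.438, -0.341). On to the lid.

Request:
{"method": "apply_moves", "body": {"steps": "-0.04 -0.371 0.05 -0.3 0.7 0 0.055;-0.04 -0.371 0.05 -0.3 0.7 0 0.055;-0.04 -0.371 0.05 -0.3 0.7 0 0.055;-0.04 -0.371 0.05 -0.3 0.7 0 0.055;-0.04 -0.371 0.05 -0.3 0.7 0 0.055"}}

```text
clock: 15.92
eef_pos: [0.4388, 0.2809, 0.1716]
tool_rot: [180.0, -0.1, -6.7]
contact_force: [0.5, -0.4, 0.8]
width: 0.0546
```

```bash
python3 -c "
from h import *
# lid disc rim circle from the first top picture
g=cv2.cvtColor(cv2.imread('pics/top0.png'),6)
p=cap('side')
c=g[232:312,100:182];m=((c>60)&(c<135)).astype('uint8');m=cv2.morphologyEx(m,2,np.ones((3,3)))
n,l,s,ce=cv2.connectedComponentsWithStats(m);i=1+s[1:,4].argmax();print(s[i],ce[i]+[100,232])
for q in ['lid','lid_knob']:print(q,find(p,q,n=1))
"; python3 go.py .4365 .347 .037 -6.4
```

```text
[  13   12   58   58 2419] [141.37866887 272.30756511]
lid [([0.4403, 0.3473, 0.0004], 0.85)]
lid_knob [([0.4373, 0.3523, 0.049], 0.71)]
[-0.009  -0.0653  0.1339] [ 0.09  0.03 -0.03] t 16.07 w 0.055 [-0.5 -1.4  0.3]
```

Request:
{"method": "apply_moves", "body": {"steps": "-0.009 -0.065 0.06 0 0 0 0.055;-0.009 -0.065 0.08 0 0 0 0.055;-0.009 -0.065 0.12 0 0 0 0.055;-0.009 -0.065 0.134 0 0 0 0.055;-0.009 -0.065 0.134 0 0 0 0.055"}}

```text
clock: 16.7
eef_pos: [0.4371, 0.3449, 0.0366]
tool_rot: [179.8, 0.1, -6.6]
contact_force: [0.7, -0.6, 0.4]
width: 0.0549
```

Request:
{"method": "apply_moves", "body": {"steps": "0 0 0 0 0 0 0;0 0 0 0 0 0 0;0 0 0 0 0 0 0;0 0 0 0 0 0 0", "force": 40}}

```text
clock: 17.2
eef_pos: [0.438, 0.3454, 0.038]
tool_rot: [179.9, -0.0, -6.6]
contact_force: [0.3, -2.0, 6.5]
width: 0.0331
```

Request:
{"method": "apply_moves", "body": {"steps": "0 0 -0.05 0 0 0 0;0 0 -0.1 0 0 0 0;0 0 -0.15 0 0 0 0;0 0 -0.15 0 0 0 0"}}

```text
clock: 17.7
eef_pos: [0.4397, 0.3472, 0.1925]
tool_rot: [-179.7, -0.4, -6.5]
contact_force: [0.4, 0.2, -1.3]
width: 0.0327
```

```bash
python3 go.py .438 -.341 .19 -6.4;  python3 -c "
from h import *
p=cap('side')
for q in ['lid','lid_knob']:print(q,find(p,q,n=1))
cv2.imwrite('pics/s7.png',p['pixels'][120:420,120:480,::-1].repeat(2,0).repeat(2,1))
print(robot.get_obs()['eef_pos'])"
```

```text
[ 7.660e-02  6.839e-01 -6.000e-04] [-0.31 -0.44 -0.13] t 17.7 w 0.0327 [ 0.4  0.2 -1.3]
lid [([0.4401, 0.3477, 0.153], 0.64)]
lid_knob []
[0.43696446 0.34501292 0.18683626]
```

View pics/s7.png

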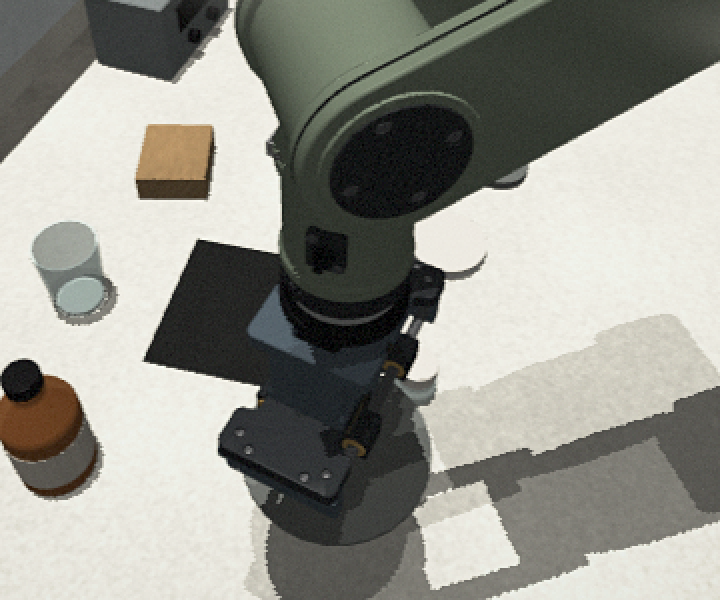

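The lid hangs level from the gripper, disc centre at about (337,470) and clear of the bench. I'll carry it over.

Request:
{"method": "apply_moves", "body": {"steps": "0.078 0.682 0 -0.1 -0.1 0 0;0.078 0.682 0 -0.1 -0.1 0 0;0.078 0.682 0 -0.1 -0.1 0 0;0.078 0.682 0 -0.1 -0.1 0 0;0.078 0.682 0 -0.1 -0.1 0 0"}}

```text
clock: 18.48
eef_pos: [0.436, 0.0312, 0.1867]
tool_rot: [179.7, 0.3, -6.5]
contact_force: [0.6, -0.3, -0.7]
width: 0.0331
```

```bash
python3 go.py .438 -.341 .19 -6.4
```

```text
[ 0.0441  0.3696 -0.0016] [ 0.31  0.35 -0.11] t 18.48 w 0.0331 [ 0.6 -0.3 -0.7]
```

Request:
{"method": "apply_moves", "body": {"steps": "0.044 0.369 0 0.3 0.3 0 0;0.044 0.369 0 0.3 0.3 0 0;0.044 0.369 0 0.3 0.3 0 0;0.044 0.369 0 0.3 0.3 0 0;0.044 0.369 0 0.3 0.3 0 0"}}

```text
clock: 19.1
eef_pos: [0.4366, -0.2809, 0.1865]
tool_rot: [-179.9, 0.2, -6.5]
contact_force: [0.8, 0.9, -0.2]
width: 0.0332
```

```bash
python3 go.py .438 -.341 .15 -6.4
```

```text
[0.0084 0.0597 0.0363] [-0.11  0.24 -0.13] t 19.1 w 0.0332 [ 0.8  0.9 -0.2]
```

Request:
{"method": "apply_moves", "body": {"steps": "0.008 0.06 0 0 0.2 0 0;0.008 0.06 0.03 0 0.2 0 0;0.008 0.06 0.046 0 0.2 0 0;0.008 0.06 0.046 0 0.2 0 0;0.008 0.06 0.046 0 0.2 0 0"}}

```text
clock: 19.73
eef_pos: [0.4381, -0.3408, 0.1408]
tool_rot: [-179.9, -0.0, -6.5]
contact_force: [-0.7, 0.3, -1.6]
width: 0.0332
```

```bash
python3 go.py .438 -.341 .112 -6.4;python3 -c "
from h import *
t=cap('top')
p=cap('side')
for z in (t,p):
  for q in ['lid','lid_knob','tub','tub_rim']:print(q,find(z,q,n=1))
a=cv2.resize(p['pixels'][80:190,310:430,::-1],None,fx=5,fy=5,interpolation=cv2.INTER_CUBIC)
# expected disc outline (red) and rim outline (green) at nominal positions
e=robot.get_obs()['eef_pos'];print(e)
an=np.linspace(0,6.283,80)
for c,r,col in (((e[0],e[1],e[2]-.038+.018),.07,(0,0,255)),((.438,-.341,.084),.067,(0,255,0)),((.438,-.341,0),.067,(0,255,0))):
  q=np.array([(proj(p,[c[0]+r*np.cos(x),c[1]+r*np.sin(x),c[2]])-[310,80])*5+2 for x in an]);cv2.polylines(a,[q.astype(int)],True,col,1)
cv2.imwrite('pics/s8.png',a)"
```

```text
[-0.      0.0003  0.0288] [-0.09 -0.   -0.06] t 19.73 w 0.0332 [-0.7  0.3 -1.6]
lid [([0.4362, -0.3427, 0.1003], 0.62)]
lid_knob [([0.7907, 0.191, -0.0005], 0.66)]
tub [([0.4402, -0.3414, 0.0025], 0.94)]
tub_rim []
lid [([0.438, -0.3427, 0.103], 0.91)]
lid_knob [([0.4337, -0.3392, 0.1519], 0.87)]
tub []
tub_rim [([0.4371, -0.3382, 0.0856], 0.7)]
[ 0.43757173 -0.34126378  0.14044985]
```

View pics/s8.png

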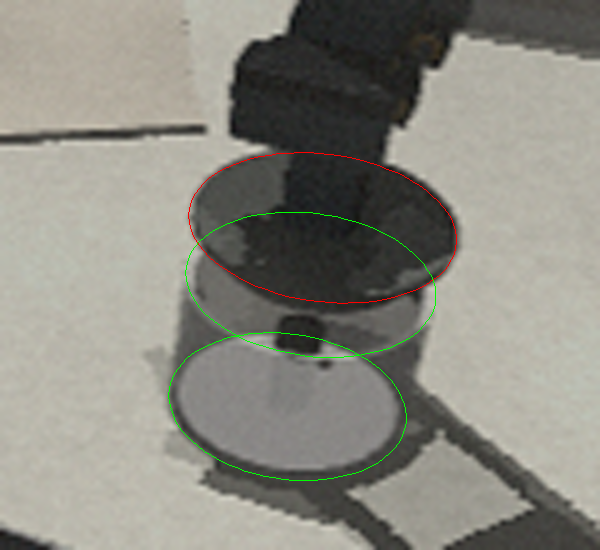

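The lid outline matches the expected circle (red), and the tub's base and rim match the green ones to within about 2 mm. The vial is upright inside. I'll lower the lid.

Request:
{"method": "apply_moves", "body": {"steps": "0 0 0.012 0 0 0 0;0 0 0.02 0 0 0 0;0 0 0.025 0 0 0 0;0 0 0.028 0 0 0 0;0 0 0.028 0 0 0 0", "force": 60}}

```text
clock: 20.85
eef_pos: [0.4385, -0.3413, 0.1131]
tool_rot: [-179.9, -0.1, -6.5]
contact_force: [1.5, 0.3, 2.7]
width: 0.033
```

Request:
{"method": "apply_moves", "body": {"steps": "0 0 0.003 0 0 0 0;0 0 0.005 0 0 0 0;0 0 0.007 0 0 0 0;0 0 0.009 0 0 0 0;0 0 0.009 0 0 0 0"}}

```text
clock: 21.48
eef_pos: [0.4386, -0.3411, 0.104]
tool_rot: [-179.9, -0.1, -6.5]
contact_force: [1.4, 2.7, 3.1]
width: 0.0328
```

Request:
{"method": "apply_moves", "body": {"steps": "0 0 0.001 0 0 0 0;0 0 0.002 0 0 0 0;0 0 0.003 0 0 0 0;0 0 0.003 0 0 0 0"}}

```text
clock: 21.98
eef_pos: [0.4386, -0.3411, 0.1039]
tool_rot: [-179.9, -0.2, -6.5]
contact_force: [-3.2, 5.7, 19.4]
width: 0.0329
```

It hit a hard stop at 19 N, so the lid is home. I'll release and retreat.

Request:
{"method": "apply_moves", "body": {"steps": "0 0 0 0 0 0 0.05;0 0 0 0 0 0 0.055;0 0 0 0 0 0 0.055;0 0 -0.02 0 0 0 0.055;0 0 -0.05 0 0 0 0.055"}}

```text
clock: 22.6
eef_pos: [0.4376, -0.3408, 0.1529]
tool_rot: [-179.8, 0.0, -6.5]
contact_force: [-0.7, -0.9, -0.3]
width: 0.0554
```

Request:
{"method": "apply_moves", "body": {"steps": "-0.03 0 -0.06 0 0 0 0.055;-0.06 -0.1 -0.1 0 0 0 0.055;-0.06 -0.2 -0.1 0 0 0 0.055;-0.06 -0.25 -0.1 0 0 0 0.055;-0.06 -0.25 -0.1 0 0 0 0.055"}}

```text
clock: 23.22
eef_pos: [0.4058, -0.0934, 0.2529]
tool_rot: [-179.8, 0.0, -6.6]
contact_force: [1.1, -0.6, -0.1]
width: 0.0552
```

```bash
python3 -c "
from h import *
t=cap('top')
p=cap('side')
for z in (t,p):
  for q in ['lid','lid_knob','vial','probe','probe_tip','probe_end','tray','petri_dish','small_jar','spare_lid','beaker']:print(q,find(z,q,n=1))
a=cv2.resize(p['pixels'][80:200,230:430,::-1],None,fx=4,fy=4,interpolation=cv2.INTER_CUBIC)
an=np.linspace(0,6.283,80)
for c,r,col in (((.438,-.341,.088),.07,(0,0,255)),((.438,-.341,0),.067,(0,255,0))):
  q=np.array([(proj(p,[c[0]+r*np.cos(x),c[1]+r*np.sin(x),c[2]])-[230,80])*4+1.5 for x in an]);cv2.polylines(a,[q.astype(int)],True,col,1)
cv2.imwrite('pics/s9.png',a);o=robot.get_obs();print(o['clock'],o['eef_pos'],o['contact_force'])"
```

```text
lid [([0.4378, -0.3403, 0.1113], 0.6)]
lid_knob [([0.436, -0.3388, 0.1115], 0.6)]
vial []
probe [([0.6123, -0.1266, -0.0005], 0.63)]
probe_tip [([0.5256, -0.1169, 0.0055], 0.55)]
probe_end [([0.6586, -0.1297, 0.012], 0.7)]
tray [([0.5893, -0.123, -0.001], 0.63)]
petri_dish [([0.4264, -0.0178, -0.0039], 0.57)]
small_jar [([0.4137, 0.1736, -0.0046], 0.54)]
spare_lid []
beaker [([0.7876, 0.1934, -0.0009], 0.87)]
lid [([0.4398, -0.3406, 0.0639], 0.91)]
lid_knob [([0.4378, -0.335, 0.1165], 0.79)]
vial []
probe [([0.6083, -0.124, 0.0051], 0.69)]
probe_tip [([0.5165, -0.1105, 0.009], 0.51)]
probe_end [([0.6625, -0.13, 0.0098], 0.78)]
tray [([0.5961, -0.1201, -0.0017], 0.66)]
petri_dish [([0.4326, -0.0134, -0.0021], 0.64)]
small_jar [([0.4126, 0.1737, 0.0014], 0.77)]
spare_lid [([0.3974, -0.1678, -0.0004], 0.9)]
beaker [([0.7868, 0.1869, -0.0011], 0.72)]
24.425 [ 0.40608968 -0.09486258  0.25291924] [ 0.51859673 -0.02526931  0.34538526]
```

View pics/s9.png

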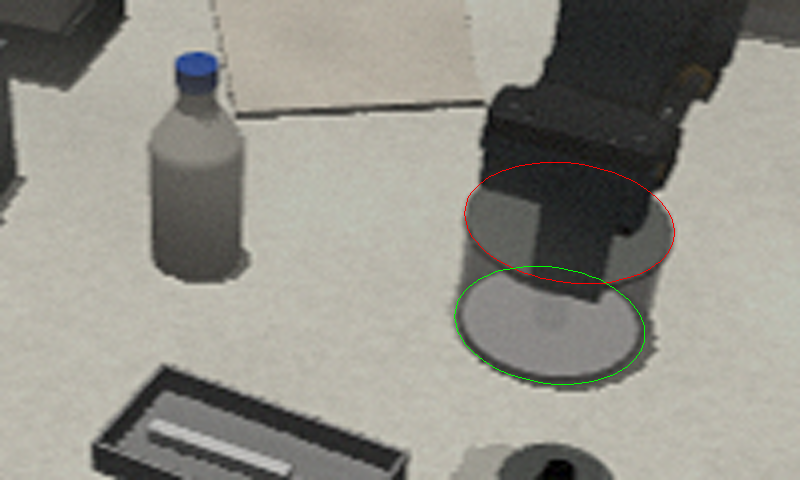

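The red circle at the home height matches the lid, but the gripper hides the middle of the tub. I'll move aside for one clear look.

Request:
{"method": "apply_moves", "body": {"steps": "-0.02 -0.2 -0.02 0 0 0 0.055;-0.02 -0.2 -0.02 0 0 0 0.055;-0.02 -0.2 -0.02 0 0 0 0.055;-0.02 -0.2 -0.02 0 0 0 0.055;-0.02 -0.2 -0.02 0 0 0 0.055"}}

```text
clock: 25.05
eef_pos: [0.4089, 0.1064, 0.2734]
tool_rot: [-179.9, 0.0, -6.4]
contact_force: [-0.2, -0.9, -0.6]
width: 0.0552
```

```bash
python3 -c "
from h import *
p=cap('side');t=cap('top')
for z in (t,p):
  for q in ['lid','lid_knob','vial']:print(q,find(z,q,n=1))
P=lambda p,r0,r1,c0,c1,f:cv2.resize(p['pixels'][r0:r1,c0:c1,::-1],None,fx=f,fy=f,interpolation=cv2.INTER_CUBIC)
a=P(p,100,200,325,425,4);b=P(t,220,320,380,480,4)
an=np.linspace(0,6.283,80)
q=np.array([(proj(p,[.438+.07*np.cos(x),-.341+.07*np.sin(x),.088])-[325,100])*4+1.5 for x in an]);cv2.polylines(a,[q.astype(int)],True,(0,0,255),1)
cv2.imwrite('pics/s10.png',np.hstack([a,b]))"
```

```text
lid [([0.4386, -0.3437, 0.067], 0.63)]
lid_knob [([0.437, -0.3388, 0.1107], 0.95)]
vial []
lid []
lid_knob []
vial []
```

View pics/s10.png

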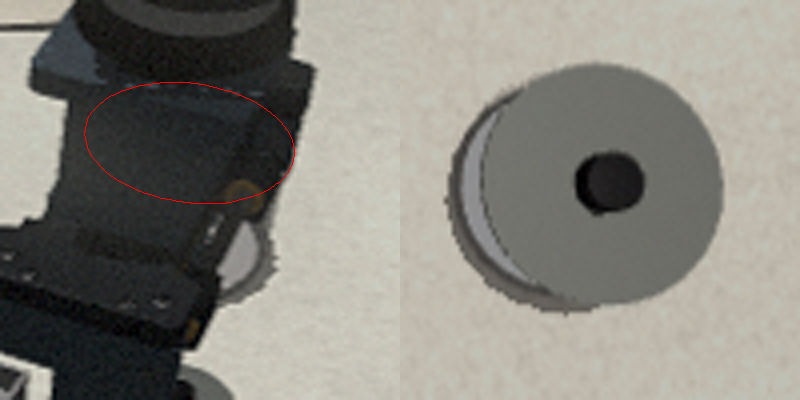

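From the top the lid sits centred and level: disc at (603,184), knob at (610,181). The arm still blocks the side view, so I'll move once more to check the vial.

Request:
{"method": "apply_moves", "body": {"steps": "0.22 -0.08 0 0 0 0 0.055;0.22 -0.08 0 0 0 0 0.055;0.22 -0.08 0 0 0 0 0.055;0.22 -0.08 0 0 0 0 0.055;0.22 -0.08 0 0 0 0 0.055"}}

```text
clock: 26.08
eef_pos: [0.6393, 0.1591, 0.2711]
tool_rot: [-179.9, 0.1, -6.7]
contact_force: [1.0, 0.2, -0.8]
width: 0.0548
```

```bash
python3 -c "
from h import *
p=cap('side')
for q in ['lid','lid_knob','vial']:print(q,find(p,q,n=1))
a=cv2.resize(p['pixels'][90:240,240:440,::-1],None,fx=4,fy=4,interpolation=cv2.INTER_CUBIC)
an=np.linspace(0,6.283,80)
q=np.array([(proj(p,[.438+.07*np.cos(x),-.341+.07*np.sin(x),.088])-[240,90])*4+1.5 for x in an]);cv2.polylines(a,[q.astype(int)],True,(0,0,255),1)
cv2.imwrite('pics/s11.png',a);print(robot.get_obs()['dq'].round(2))"
```

```text
lid [([0.4414, -0.3392, 0.0658], 0.89)]
lid_knob [([0.4346, -0.3392, 0.1154], 0.61)]
vial []
[ 0.17 -0.92  0.13 -0.02 -0.29 -0.04]
```

```bash
python3 -c "
from h import *
print(order.hand_in())"
```

```text
the job is handed in; nothing more can be done
None
```

I handed the job in at about 26 s: vial in the tub, lid snapped home, probe in the tray, gripper open and clear of everything. No verdict was reported.

- **Probe:** it lies in the tray, which the side picture confirms. The networks put the tip at about (0.52, -0.11) and the blunt end at about (0.66, -0.13), both inside the walls, with heights of 5.5–12 mm.
- **Vial:** it stood near the centre of the tub floor in a top view after I let go, and again in a side view just before the lid went on. Nothing touched it afterwards. With the lid home, the networks no longer detect it, so I did not check it again after closing.
- **Lid:** it rested on the balls, then went down 9 mm onto a hard stop at about 19 N. The tool height there put the lid's origin 66 mm above the bench. After release the side networks gave 64–66 mm and a top picture showed it level and centred. One top-view estimate of 111 mm was an outlier, taken with the arm nearby.
- **Bystanders:** the petri dish, small jar, spare lid and beaker were measured again and had not moved beyond measuring error. I did not re-measure the bottles or the slide box, but the arm stayed clear of them.
- **Not seen:** the last side picture was not shown because the viewing limit was reached, so that check rests on the network numbers.

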